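# Issue one mounting disc to the green case

### The job

Press the orange plunger of the blue disc dispenser fully down once and let it come back up, so that it ejects a single green mounting disc onto the metal lane. Then push that disc along the lane with the fingertips, without lifting it, until it lies wholly on the yellow bay at the end where the green dental model stands. Leave the other discs in the dispenser, do not press again, and do not disturb the models or the other things on the bench.

Things in the scene. Friction and masses are not known exactly. Their poses are not given: they have to be found in the camera images.
- dispenser: Fixed disc dispenser. Origin on the bench under the middle of the disc magazine; x points back from lane to plunger (roughly away from the robot), y left along the lane, z up. Aluminium deck, top 8 mm above the bench. Blue magazine: x -26 to +21 mm, y +-27 mm, top 58 mm high, three discs stacked in it. Behind it the blue plunger housing, to x +86 mm, top 46 mm high. In front of it the lane.
- landing (a point): Centre of the lane at deck height, 60 mm in front (-x) of the magazine's middle. Lane: from the magazine to a kerb 34 mm in front of this point, 125 mm to a stop at each end; kerb and stops rise 5 mm above the deck. A full plunger stroke drives the bottom disc out through the magazine's front to within 10 mm of here; then the stack drops by one. A second stroke ejects a second disc.
- plunger (a joint): Stroke of the orange plunger in m: 0 = up, 0.030 = fully down at its stop (0.027 counts as fully down). Moves straight down; spring force 3 N at the top, rising to 5.4 N at the bottom, plus about 1 N of damping and friction when moved slowly, so a force stop should be set at 10 N or more; comes back up by itself when released.
- plunger_top (a point): Centre of the top of the orange plunger cap, 34 mm in diameter, 93 mm above the bench when up and 63 mm when down; moves with the cap.
- disc_1: The bottom disc of the stack, the one that is ejected: flat green plastic disc with a small steel insert, 40 mm in diameter, 14 mm thick, about 20 g. Origin at the centre of its underside; z is its axis.
- disc_2: The second disc of the stack, same as disc_1; stays in the dispenser.
- disc_3: The top disc of the stack, same as disc_1; stays in the dispenser.
- bay_left (a point): Centre of the left (+y) yellow bay on the lane, at deck height, 92 mm left of the landing point. Yellow area 60 mm (x) by 66 mm (y); axes as the dispenser's. The end stop is at its outer edge, so a disc that touches the stop lies wholly on the bay.
- bay_right (a point): The same for the right (-y) bay.
- model_green: Green dental model, 64x63x26 mm, loose, standing on the bench just beyond one end of the lane, left or right: it marks the bay to use. Origin at the centre of its underside.
- model_white: White dental model, 67x66x28 mm, loose, beyond the other end of the lane. Origin at the centre of its underside.
- polish_pot: Bystander: round orange pot with black lid, 49 mm in diameter, 52 mm high, loose. Origin under its centre.
- steel_ring: Bystander: pale grey casting ring, 52 mm in diameter, 55 mm high, loose. Origin under its centre.
- dropper: Bystander: white dropper bottle with blue tip, 36 mm in diameter, 100 mm high, loose. Origin under its centre.

How it is judged:
On the way, in this order (a step that is already met when the one before it is completed fails the run):
1. the plunger is pressed fully down (value of joint plunger above 0.027 m), for 0.05 s.
2. the plunger is back up and one disc lies out on the lane (value of joint plunger below 0.004 m and x of disc_1 in the frame of dispenser below -0.046 m and x of each of disc_2, disc_3 in the frame of dispenser above -0.015 m and horizontal distance between each of disc_2, disc_3 and dispenser below 0.02 m), for 0.1 s.
At the end, for the whole second after the job is handed in: The ejected disc lies flat and at rest on the yellow bay beside the green model, its centre within 14 mm (across the lane) and 16 mm (along it) of the bay's centre; the plunger is up (under 4 mm); the other two discs are in the magazine (((x of disc_1 in the frame of bay_left between -0.014 and 0.014 m and y of disc_1 in the frame of bay_left between -0.016 and 0.016 m and horizontal distance between model_green and bay_left below 0.13 m) or (x of disc_1 in the frame of bay_right between -0.014 and 0.014 m and y of disc_1 in the frame of bay_right between -0.016 and 0.016 m and horizontal distance between model_green and bay_right below 0.13 m)) and angle between disc_1's own z axis and vertical below 0.1 rad and z of disc_1 in the frame of dispenser between 0.004 and 0.013 m and linear speed of disc_1 below 0.01 m/s and value of joint plunger below 0.004 m and x of each of disc_2, disc_3 in the frame of dispenser above -0.015 m and horizontal distance between each of disc_2, disc_3 and dispenser below 0.02 m); the robot touches nothing.
It fails at once if the disc is lifted off the deck (by more than 8 mm) or tipped up (z of disc_1 in the frame of dispenser above 0.016 m or (x of disc_1 in the frame of dispenser below -0.046 m and angle between disc_1's own z axis and vertical above 0.5 rad)).
It fails at once if a second disc comes out of or is taken from the magazine (x of any of disc_2, disc_3 in the frame of dispenser below -0.015 m or z of disc_2 in the frame of dispenser above 0.035 m or z of disc_3 in the frame of dispenser above 0.049 m).
It fails at once if the plunger is pressed again after the disc was moved aside (value of joint plunger above 0.012 m and (y of disc_1 in the frame of dispenser above 0.03 m or y of disc_1 in the frame of dispenser below -0.03 m)).
It fails at once if a model or another thing on the bench is moved by more than 20 mm or tipped (distance of any of model_green, model_white, polish_pot, steel_ring, dropper from where it was at the start of the episode above 0.02 m or angle between any of model_green, model_white, polish_pot, steel_ring, dropper's own z axis and vertical above 0.4 rad).
It also fails if it takes over 48 s, if anything falls off the work surface, if the arm or the gripper's body presses on something with over 40 N, if the wrist force passes 120 N, or if a joint passes its speed limit or range.

### The arm

A 7-joint arm with a two-finger parallel gripper is mounted at the origin on a cart in front of the work surface, level with it; the furniture and walls round the work are solid. World frame = base frame: x ahead of the robot, y to its left, z up, the work surface at z = 0. Lengths are in m, angles in rad, forces in N, time in s.
With the tool pointing down it reaches from about 0.425 to 0.95 m from the base axis. Payload 16.7 kg.
Tool frame: the origin (TCP) lies at the very end of the fingers, on their centre line; the grasp point (between the pads) lies 19 mm behind it; z points along the fingers, y is the line along which they close (so a half turn about z gives the same grasp; the last joint's range is limited). The gripper opens to 94 mm and grips with 3 to 60 N. Pads are 16 mm wide; open, the fingers measure 119 mm over their backs; the gripper's body (75 mm by 177 mm) begins 78 mm behind the grasp point.
Start: joints at [1.056, 0.426, 0.074, 1.606, -0.034, 1.111, -0.067], TCP at [0.241, -0.631, 0.205] pointing down, gripper open.
Joint ranges: [-2.85, 2.85], [-0.5, 2.14], [-1.23, 1.37], [0.21, 2.46], [-1.02, 4.16], [0.16, 2.05], [-2.73, 2.73]. Speed limits (rad/s): [1.89, 1.89, 2.39, 2.39, 3.01, 3.01, 3.01].

### API

Orientations are given as a unit quaternion [x, y, z, w].
In Python, from station import env gives the robot as it stands.
- The arm moves only by the shell command python3 -m handwheel 'ROWS' [OPENING] [FORCE]. ROWS is JSON, a list of rows, each an object of numbers: "tx", "ty", "tz": the shift along the world's x, y, z scaled (see below); "twist": the turn about the world's z scaled (see below). A call has 1 to 10 rows; each row is the pose to reach, as a shift and turn from the pose commanded when the call began; what a row does not reach only later rows make up. The controller multiplies each number of a shift by 80 cm and each number of a turn by 1.5 rad. A row lasts 1/10 s, in which the tool goes at most 50 mm and 8.59 degrees, less where a joint would pass 70% of its speed; a pose out of reach is approached as far as the arm can. A call with a number of a shift or a turn outside -1 to 1 is refused whole. A call with a gripper value outside its range is refused whole. OPENING is the gripper's target within -1 to 1 (shut at 1, half-way at 0, fully open at -1), set as the call begins (- or left out, the last holds). The fingers move at their own pace and stop on an object; FORCE is the grip in N (left out, the last holds). Time passes only in rows, so rows that repeat a pose let the fingers close. It gives the time, the measured TCP pose, the force, the opening and the grip force at its end, in the units of the state.
- env.read_state(): the state, without advancing time (a new reading comes with each control period).
- env.snapshot(name): name is "scene" or "side" or "wrist"; returns a dict with "color" (420x560x3 uint8, red, green, blue), "vertical_fov" (degrees; the focal length in pixels is half the picture's height over the tangent of half this angle, whatever the lens; pixels are square), "cx", "cy" (the principal point, pixels), "extrinsics" (4x4, takes a point from camera to world coordinates). Camera axes: x right, y down, z forward; pixel columns grow to the right and rows downward; lengths in m; the calibration is good to about 2 mm. A picture is of the moment at which its call begins. There is no depth.
- env.finish_job(): hands the job in; it is judged then, once.
The state is a dict: "time_s": time; "qpos": joint angles; "joint_vel": joint speeds; "effort": joint torques, N m; "tool_pos": TCP position; "orientation": TCP orientation; "ft_force": force on the tool from outside, world axes, zero at the start; "wrist_torque": the same for the moment, N m; "finger_gap": finger opening in m; "gripper_force": force on a finger pad.
Only numpy, scipy, OpenCV 4.12 (cv2) and the standard library are available. Lean on these libraries where they do the work, as an engineer would, in place of code of your own. Each camera call takes 0.05 s, during which the arm holds its last target. There are 200 camera calls.

## Working session

There is one attempt and no reset: what is moved stays moved. The work goes in short steps, Python scripts to look and compute and a shell command to move; the robot and the scene stay as the last step left them, time stands still between calls to the robot, and variables do not carry over. Pictures are saved under pics/ and viewed, at most 12 in all, crops included, and the job is handed in when it is done.

```bash
mkdir -p pics
cat > h.py <<'E'
import numpy as np, cv2
from station import env
def snap(n,f):
    s=env.snapshot(n); cv2.imwrite('pics/'+f,s['color'][:,:,::-1]); np.savez('pics/'+f+'.npz',**{k:s[k] for k in('color','vertical_fov','cx','cy','extrinsics')}); return s
def ray(s,u,v):
    f=210/np.tan(np.radians(float(s['vertical_fov']))/2)
    E=np.array(s['extrinsics']); d=E[:3,:3]@np.array([(u-s['cx'])/f,(v-s['cy'])/f,1]); return E[:3,3],d
def atz(s,u,v,z):
    o,d=ray(s,u,v); return o+d*(z-o[2])/d[2]
def proj(s,p):
    f=210/np.tan(np.radians(float(s['vertical_fov']))/2)
    E=np.array(s['extrinsics']); c=E[:3,:3].T@(np.array(p)-E[:3,3]); return np.array([s['cx']+f*c[0]/c[2], s['cy']+f*c[1]/c[2]])
E
python3 - <<'E'
from h import *
for n in('scene','side'):
    s=snap(n,n+'0.png'); print(n,s['vertical_fov'],s['cx'],s['cy'],np.round(s['extrinsics'],3).tolist())
a=env.read_state(); print(a['time_s'],a['tool_pos'],a['orientation'],a['ft_force'],a['finger_gap'])
E
```

```text
scene 50.82779229135034 274.2180000597363 213.0286751124396 [[0.435, -0.561, 0.705, -0.396], [-0.901, -0.264, 0.345, -0.466], [-0.008, -0.785, -0.62, 0.903], [0.0, 0.0, 0.0, 1.0]]
side 50.951393121768085 279.03064413796153 206.87262210845384 [[-0.985, -0.081, 0.154, 0.299], [-0.173, 0.506, -0.845, 1.025], [-0.009, -0.859, -0.512, 0.731], [0.0, 0.0, 0.0, 1.0]]
0.1 [ 0.24063999 -0.63022777  0.20486341] [ 9.83415817e-01  1.81364283e-01 -1.44036499e-04 -5.54656081e-04] [ 0.51179399  0.40237463 -0.03941777] 0.09413339113285808
```

View pics/scene0.png

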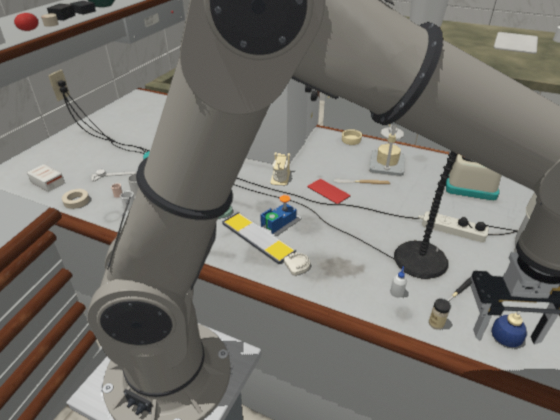

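View pics/side0.png

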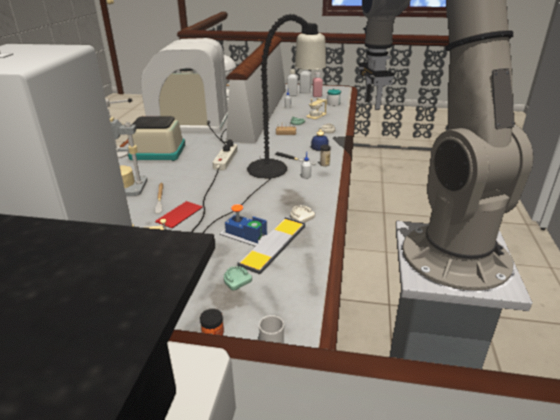

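The scene picture shows the dispenser at about (278,215), with the lane from (225,222) to (293,255). The side picture shows the green model at (237,277), at the +y (left) end, and the white model at (302,213). I'll use enlarged crops to get the pose.

Run:
```python
import cv2
a=cv2.imread('pics/side0.png')[192:292,205:325]; b=cv2.imread('pics/scene0.png')[185:275,210:320]
cv2.imwrite('pics/c1.png',cv2.resize(a,None,fx=6,fy=6,interpolation=cv2.INTER_CUBIC))
cv2.imwrite('pics/c2.png',cv2.resize(b,None,fx=6,fy=6,interpolation=cv2.INTER_CUBIC))
```

```text
(no output)
```

View pics/c1.png

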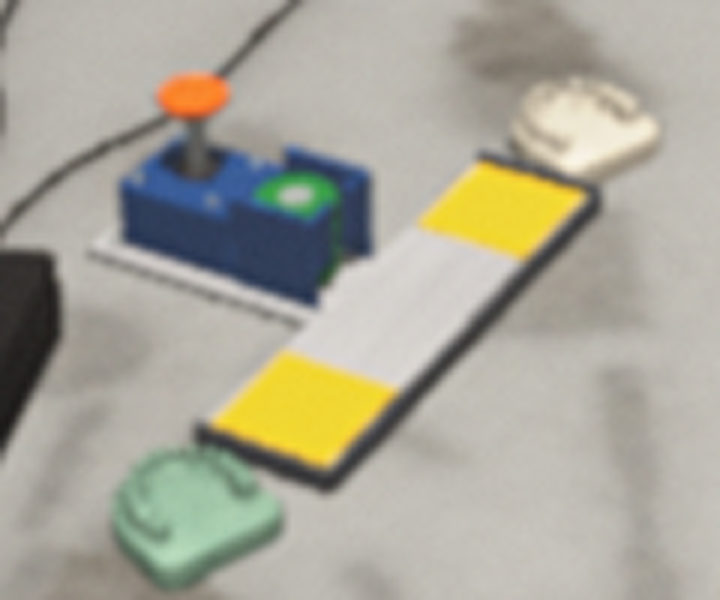

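View pics/c2.png

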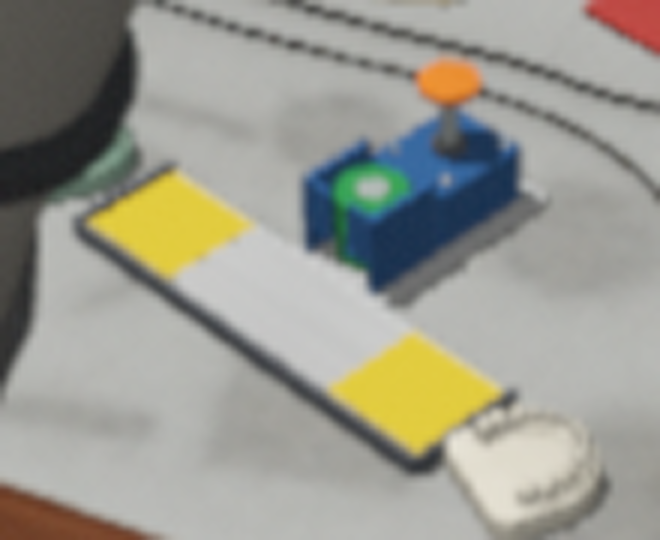

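The crops show the yellow bay corners clearly in both views, with the plunger cap at (195,95) in the side crop and (449,82) in the scene crop. I'll fit the planar pose and the cap position.

Run:
```python
from h import *
from scipy.optimize import least_squares
S=np.load('pics/side0.png.npz'); C=np.load('pics/scene0.png.npz')
LB=[(-30,59),(-90,59),(-90,125),(-30,125)]; RB=[(-30,-125),(-90,-125),(-90,-59),(-30,-59)]
obs=[(S,q,p) for q,p in zip(LB+RB,[(290,352),(398,390),(325,468),(212,425),(482,163),(592,196),(525,257),(420,222)])]
obs=[(s,q,np.array(p)/6+(205,192)) for s,q,p in obs]
obs+=[(C,q,np.array(p)/6+(210,185)) for q,p in zip([LB[3],LB[0],LB[1],LB[2],RB[3],RB[0],RB[1],RB[2]],[(175,170),(250,225),(170,278),(88,218),(415,333),(503,397),(420,457),(332,388)])]
def W(v,q,z):
    c,s=np.cos(v[2]),np.sin(v[2]); return np.array([v[0]+c*q[0]-s*q[1],v[1]+s*q[0]+c*q[1],z])
def res(v):
    r=[proj(s,W(v,np.array(q)/1e3,.008))-p for s,q,p in obs]
    r+=[proj(S,W(v,(v[3],0),.093))-(205+195/6,192+95/6),proj(C,W(v,(v[3],0),.093))-(210+449/6,185+82/6)]
    return np.ravel(r)
o=least_squares(res,[.65,0,0,.05],loss='soft_l1',x_scale=[.1,.1,.1,.01]); v=o.x
print(v,np.degrees(v[2])); print(np.round(res(v).reshape(-1,2),1).tolist())
for n,q,z in [('plunger',(v[3],0),.093),('landing',(-.06,0),.008),('bayL',(-.06,.092),.008),('bayR',(-.06,-.092),.008)]: print(n,W(v,q,z))
for s,p in((S,(205+195/6,192+95/6)),(C,(210+449/6,185+82/6))): print('cap',atz(s,*p,.093))
# other objects, rough
print('green',atz(S,237,277,.02),'white',atz(S,302,213,.02),'pot',atz(S,211,322,.03),'ring',atz(S,272,328,.03))
```

```text
[ 0.55444241  0.00723    -0.34629163  0.05496151] -19.841048722108855
[[-0.5, -0.6], [0.3, -0.5], [-0.6, 0.1], [-1.0, 0.3], [0.1, -0.4], [-0.8, -0.7], [-0.1, 0.0], [-0.5, 0.2], [-0.4, 0.6], [0.7, 0.6], [-0.3, 0.5], [-0.2, 0.9], [-0.7, 0.2], [0.5, 0.2], [-0.1, 0.3], [-1.2, 0.6], [0.2, -1.5], [-0.3, -0.5]]
plunger [ 0.60614129 -0.01142459  0.093     ]
landing [0.49800414 0.02759471 0.008     ]
bayL [0.52923004 0.1141334  0.008     ]
bayR [ 0.46677824 -0.05894397  0.008     ]
cap [ 0.60465297 -0.00313553  0.093     ]
cap [ 0.60407932 -0.01348782  0.093     ]
green [0.55602408 0.20484872 0.02      ] white [ 0.43570915 -0.12232357  0.02      ] pot [0.56981405 0.37129767 0.03      ] ring [0.43641802 0.36660217 0.03      ]
```

Run:
```python
from h import *
S=np.load('pics/side0.png.npz'); C=np.load('pics/scene0.png.npz')
def tri(a,b):
    (o1,d1),(o2,d2)=ray(S,*a),ray(C,*b); d1=d1/np.linalg.norm(d1);d2=d2/np.linalg.norm(d2)
    t=np.linalg.lstsq(np.c_[d1,-d2],o2-o1,rcond=None)[0]; p,q=o1+d1*t[0],o2+d2*t[1]; return np.round((p+q)/2,3),np.round(np.linalg.norm(p-q),3)
b=atz(C,422,262,.01); print('base',b,atz(S,267,168,.01))
print('head?',tri((312,50),(430,15)))
o,d=ray(S,265,60); print('pole top', [np.round(o+d*k,3) for k in ((b[1]-o[1])/d[1],)])
for u,v in((290,15),(312,30),(312,65)):
  o,d=ray(S,u,v); print((u,v),[(yy,np.round((o+d*(yy-o[1])/d[1])[[0,2]],3).tolist()) for yy in (-.2,-.3,-.4,-.5)])
print('pole scene', [np.round((lambda o,d:o+d*(b[0]-o[0])/d[0])(*ray(C,455,90)),3)])
print('dropper',atz(C,398,293,.0),atz(S,306,177,0))
for y in(-.2,-.25,-.3,-.35,-.4,-.45): print(y,[proj(C,(x,y,z)).round().tolist() for x,z in((.48,.4),(.5,.5))])
cv2.imwrite('pics/c3.png',cv2.resize(np.hstack([S['color'][0:190,220:360],C['color'][0:190,380:520]])[:,:,::-1],None,fx=2.8,fy=2.8))
```

```text
base [ 0.59681928 -0.44744649  0.01      ] [ 0.60870932 -0.43706794  0.01      ]
head? (array([ 0.468, -0.33 ,  0.575]), np.float64(0.232))
pole top [array([ 0.608, -0.447,  0.401])]
(290, 15) [(-0.2, [0.487, 0.572]), (-0.3, [0.502, 0.559]), (-0.4, [0.518, 0.546]), (-0.5, [0.533, 0.533])]
(312, 30) [(-0.2, [0.429, 0.536]), (-0.3, [0.439, 0.521]), (-0.4, [0.45, 0.505]), (-0.5, [0.46, 0.489])]
(312, 65) [(-0.2, [0.426, 0.447]), (-0.3, [0.436, 0.424]), (-0.4, [0.447, 0.401]), (-0.5, [0.457, 0.378])]
pole scene [array([ 0.597, -0.418,  0.517])]
dropper [ 0.46175544 -0.41268819  0.        ] [ 0.45755028 -0.40555696  0.        ]
-0.2 [[337.0, 141.0], [343.0, 97.0]]
-0.25 [[358.0, 146.0], [366.0, 101.0]]
-0.3 [[379.0, 150.0], [388.0, 105.0]]
-0.35 [[402.0, 155.0], [412.0, 109.0]]
-0.4 [[425.0, 160.0], [437.0, 114.0]]
-0.45 [[449.0, 166.0], [462.0, 118.0]]
```

View pics/c3.png

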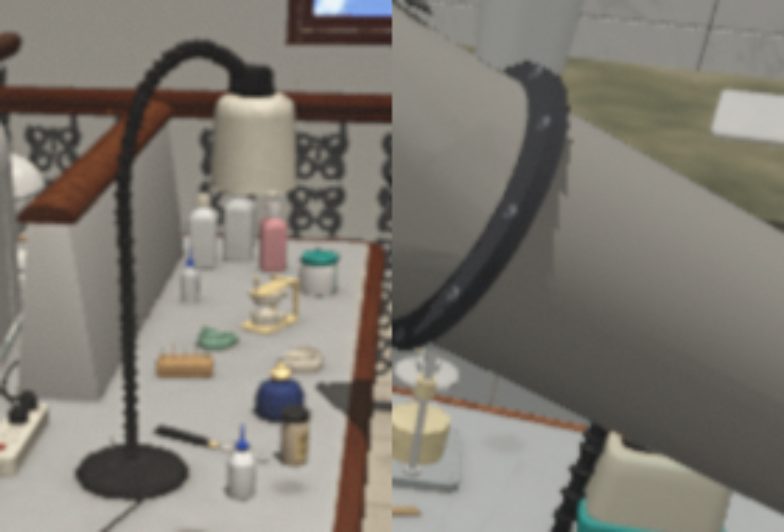

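The lamp's pole stands at about (0.60,-0.44). Its shade is at side crop (250,140), which puts it near x 0.45 and z 0.38–0.52, with y uncertain. I'll pull in towards the base first to stay clear of it, then look again with the forearm out of the way.

```bash
python3 -m handwheel '[{"tx":-0.05,"ty":0.13},{"tx":-0.1,"ty":0.25},{"tx":-0.1,"ty":0.25},{"tx":-0.1,"ty":0.25},{"tx":-0.1,"ty":0.25},{"tx":-0.1,"ty":0.25}]' 1; python3 -c "
from h import *
s=snap('scene','scene1.png')"
```

```text
invalid input
```

View pics/scene1.png

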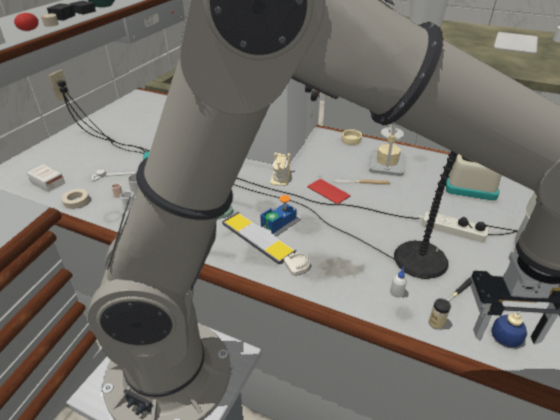

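The move was refused and the picture is unchanged; rows probably need all four keys.

```bash
python3 -m handwheel '[{"tx":-0.05,"ty":0.13,"tz":0,"twist":0},{"tx":-0.1,"ty":0.25,"tz":0,"twist":0},{"tx":-0.1,"ty":0.25,"tz":0,"twist":0},{"tx":-0.1,"ty":0.25,"tz":0,"twist":0},{"tx":-0.1,"ty":0.25,"tz":0,"twist":0},{"tx":-0.1,"ty":0.25,"tz":0,"twist":0}]' 1 && python3 -c "
from h import *
s=snap('scene','scene2.png')"
```

```text
time_s: 0.75
tool_pos: [0.1601, -0.4292, 0.206]
orientation: [0.983, 0.181, 0.0, 0.0]
ft_force: [-0.4, 0.6, -0.3]
finger_gap: 0.0491
gripper_force: 0.0
```

View pics/scene2.png

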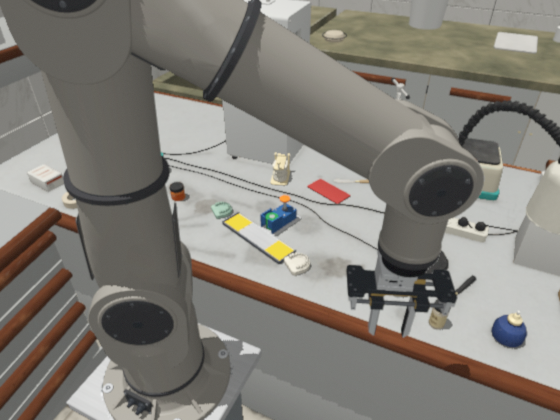

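Now visible: the lamp arc peaks at (512,105) and its shade is near (545,210), on the -y side, so the way to the dispenser is clear. The green model is at (222,210) and the pot at (177,190).

```bash
python3 -m handwheel '[{"tx":0.05,"ty":0.035,"tz":0,"twist":0.08},{"tx":0.11,"ty":0.075,"tz":0,"twist":0.16},{"tx":0.165,"ty":0.115,"tz":0,"twist":0.25},{"tx":0.22,"ty":0.15,"tz":0,"twist":0.33},{"tx":0.275,"ty":0.19,"tz":0,"twist":0.41},{"tx":0.32,"ty":0.23,"tz":0,"twist":0.5},{"tx":0.36,"ty":0.28,"tz":0,"twist":0.573},{"tx":0.4,"ty":0.33,"tz":0,"twist":0.573},{"tx":0.44,"ty":0.38,"tz":0,"twist":0.573},{"tx":0.48,"ty":0.43,"tz":0,"twist":0.573}]' 1
```

```text
time_s: 1.8
tool_pos: [0.5341, -0.1016, 0.2052]
orientation: [0.819, 0.574, 0.001, -0.0]
ft_force: [0.3, -0.7, -0.3]
finger_gap: 0.0007
gripper_force: 0.0
```

```bash
python3 -m handwheel '[{"tx":0.04,"ty":0.05,"tz":0,"twist":0.573},{"tx":0.0775,"ty":0.095,"tz":-0.04,"twist":0},{"tx":0.0775,"ty":0.095,"tz":-0.08,"twist":0},{"tx":0.0775,"ty":0.095,"tz":-0.09,"twist":0},{"tx":0.0775,"ty":0.095,"tz":-0.09,"twist":0},{"tx":0.0775,"ty":0.095,"tz":-0.09,"twist":0}]' 1; echo
python3 - <<'E'
from h import *
s=snap('wrist','w1.png'); a=snap('side','s1.png')
print(env.read_state()['tool_pos'],env.read_state()['orientation'])
print(np.round(s['extrinsics'],3).tolist(),proj(s,(.606,-.0114,.093)))
cv2.imwrite('pics/m1.png',np.hstack([cv2.resize(s['color'],(400,300)),cv2.resize(a['color'][190:280,190:310],(400,300))])[:,:,::-1])
E
```

```text
time_s: 2.4
tool_pos: [0.5941, -0.0283, 0.1345]
orientation: [0.819, 0.574, 0.0, 0.0]
ft_force: [-0.7, 0.2, 1.5]
finger_gap: 0.0003
gripper_force: 0.0

[ 0.59424683 -0.02830853  0.13517309] [8.18803341e-01 5.74072998e-01 8.37744444e-04 7.61618005e-04]
[[0.94, -0.331, -0.083, 0.619], [-0.341, -0.912, -0.229, 0.037], [0.0, 0.244, -0.97, 0.314], [0.0, 0.0, 0.0, 1.0]] [282.23755638 205.44315462]
```

View pics/m1.png

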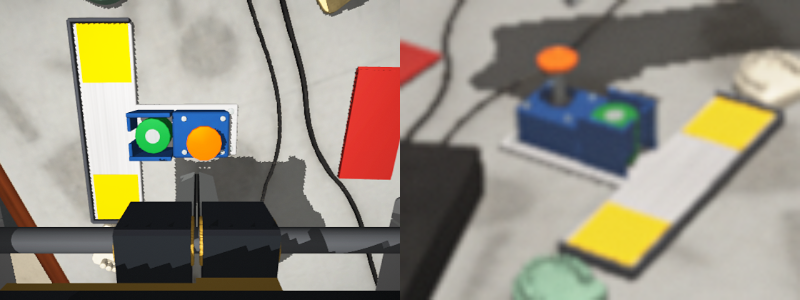

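The wrist view shows the cap at about (286,200) full-size, against (282,205) predicted, with the bays at (103,52) and (117,195) in the small picture. I'll refine with colour blobs from this near view.

```bash
cat >> h.py <<'E'
def blobs(s,lo,hi,amin=150):
    m=cv2.inRange(cv2.cvtColor(np.ascontiguousarray(s['color']),cv2.COLOR_RGB2HSV),lo,hi)
    n,_,st,c=cv2.connectedComponentsWithStats(m); return [(c[i].round(1).tolist(),st[i].tolist()) for i in range(1,n) if st[i][4]>amin]
E
python3 - <<'E'
from h import *
s=np.load('pics/w1.png.npz')
for n,lo,hi,z in(('orange',(8,180,150),(18,255,255),.093),('yellow',(26,180,150),(34,255,255),.008),('green',(45,120,60),(80,255,255),.05)):
    for c,st in blobs(s,lo,hi): print(n,c,st,atz(s,*c,z).round(4))
E
```

```text
orange [288.6, 205.5] [261, 177, 50, 47, 1189] [ 0.61   -0.0129  0.093 ]
yellow [145.7, 73.3] [107, 33, 77, 83, 5698] [0.531  0.1176 0.008 ]
yellow [160.6, 271.9] [131, 245, 64, 62, 3221] [ 0.4667 -0.0523  0.008 ]
green [215.0, 188.1] [189, 165, 51, 50, 1714] [0.5582 0.0106 0.05  ]
```

```bash
python3 -m handwheel '[{"tx":0.0185,"ty":0.025,"tz":0,"twist":0},{"tx":0.0185,"ty":0.025,"tz":-0.02,"twist":0},{"tx":0.0185,"ty":0.025,"tz":-0.042,"twist":0},{"tx":0.0185,"ty":0.025,"tz":-0.042,"twist":0},{"tx":0.0185,"ty":0.025,"tz":-0.042,"twist":0},{"tx":0.0185,"ty":0.025,"tz":-0.042,"twist":0}]' 1
```

```text
time_s: 3.1
tool_pos: [0.6088, -0.0076, 0.1011]
orientation: [0.819, 0.574, 0.001, 0.0]
ft_force: [0.1, -0.3, 1.0]
finger_gap: 0.0005
gripper_force: 0.0
```

```bash
python3 -m handwheel '[{"tx":0,"ty":-0.002,"tz":-0.006,"twist":0},{"tx":0,"ty":-0.002,"tz":-0.012,"twist":0},{"tx":0,"ty":-0.002,"tz":-0.018,"twist":0},{"tx":0,"ty":-0.002,"tz":-0.023,"twist":0},{"tx":0,"ty":-0.002,"tz":-0.028,"twist":0},{"tx":0,"ty":-0.002,"tz":-0.033,"twist":0},{"tx":0,"ty":-0.002,"tz":-0.038,"twist":0},{"tx":0,"ty":-0.002,"tz":-0.043,"twist":0},{"tx":0,"ty":-0.002,"tz":-0.047,"twist":0},{"tx":0,"ty":-0.002,"tz":-0.047,"twist":0}]' 1
```

```text
time_s: 4.1
tool_pos: [0.6089, -0.0092, 0.0628]
orientation: [0.819, 0.574, 0.0, 0.001]
ft_force: [-1.6, -2.7, 11.5]
finger_gap: 0.0004
gripper_force: 5.7
```

```bash
python3 -m handwheel '[{"tx":0,"ty":0,"tz":-0.001,"twist":0},{"tx":0,"ty":0,"tz":-0.001,"twist":0},{"tx":0,"ty":0,"tz":0.01,"twist":0},{"tx":0,"ty":0,"tz":0.025,"twist":0},{"tx":0,"ty":0,"tz":0.04,"twist":0},{"tx":0,"ty":0,"tz":0.06,"twist":0},{"tx":0,"ty":0,"tz":0.1,"twist":0},{"tx":0,"ty":0,"tz":0.12,"twist":0},{"tx":0,"ty":0,"tz":0.12,"twist":0},{"tx":0,"ty":0,"tz":0.12,"twist":0}]' 1; echo
python3 - <<'E'
from h import *
s=snap('wrist','w2.png'); a=snap('side','s2.png')
for c,st in blobs(s,(45,120,60),(80,255,255),100): print('W',c,st,atz(s,*c,.022).round(4),atz(s,*c,.05).round(4))
for c,st in blobs(a,(50,120,60),(80,255,255),30): print('S',c,st,atz(a,*c,.022).round(4))
cv2.imwrite('pics/m2.png',np.hstack([cv2.resize(s['color'],(400,300)),cv2.resize(a['color'][190:280,190:310],(400,300))])[:,:,::-1])
E
```

```text
time_s: 5.1
tool_pos: [0.6082, -0.0089, 0.1584]
orientation: [0.818, 0.575, 0.0, 0.0]
ft_force: [-0.8, -0.3, -0.3]
finger_gap: 0.0003
gripper_force: 0.0

W [155.2, 203.0] [134, 183, 42, 41, 1088] [0.5008 0.0308 0.022 ] [0.5125 0.0331 0.05  ]
W [214.8, 207.0] [192, 189, 45, 40, 1218] [0.5531 0.0077 0.022 ] [0.5601 0.0121 0.05  ]
S [272.5, 240.7] [267, 236, 12, 9, 69] [0.4973 0.0398 0.022 ]
```

View pics/m2.png

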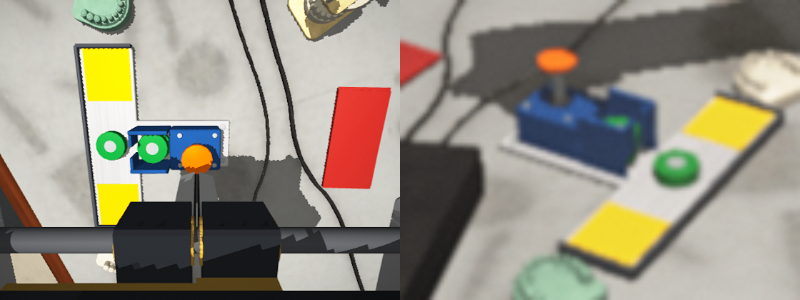

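The wrist view shows one disc lying out on the lane at (155,203), about (0.500,0.031), and the cap is back up with the stack still in the magazine. Next I'll go to the -y side of the disc with a 24 mm finger gap to cradle it.

```bash
python3 -m handwheel '[{"tx":-0.06,"ty":-0.006,"tz":0,"twist":0},{"tx":-0.12,"ty":-0.012,"tz":0,"twist":0},{"tx":-0.16,"ty":-0.016,"tz":0,"twist":0},{"tx":-0.16,"ty":-0.016,"tz":-0.05,"twist":0},{"tx":-0.16,"ty":-0.016,"tz":-0.1,"twist":0},{"tx":-0.16,"ty":-0.016,"tz":-0.13,"twist":0},{"tx":-0.16,"ty":-0.016,"tz":-0.13,"twist":0},{"tx":-0.16,"ty":-0.016,"tz":-0.13,"twist":0},{"tx":-0.16,"ty":-0.016,"tz":-0.13,"twist":0}]' 0.49
```

```text
time_s: 6.1
tool_pos: [0.481, -0.0215, 0.0553]
orientation: [0.818, 0.575, 0.001, 0.0]
ft_force: [0.4, -0.6, 0.7]
finger_gap: 0.0243
gripper_force: 0.0
```

```bash
python3 -m handwheel '[{"tx":-0.001,"ty":0,"tz":-0.02,"twist":0},{"tx":-0.001,"ty":0,"tz":-0.04,"twist":0},{"tx":-0.001,"ty":0,"tz":-0.053,"twist":0},{"tx":-0.001,"ty":0,"tz":-0.053,"twist":0},{"tx":-0.001,"ty":0,"tz":-0.053,"twist":0}]' 0.49; echo
python3 - <<'E'
from h import *
s=snap('wrist','w3.png'); a=snap('side','s3.png'); t=env.read_state()['tool_pos']; print(t)
for c,st in blobs(s,(45,120,60),(80,255,255),100): print('W',c,st,atz(s,*c,.022).round(4))
for c,st in blobs(s,(26,180,150),(34,255,255)): print('Y',c,st,atz(s,*c,.008).round(4))
cv2.imwrite('pics/m3.png',np.hstack([cv2.resize(s['color'],(400,300)),cv2.resize(a['color'][190:280,220:340],(400,300))])[:,:,::-1])
E
```

```text
time_s: 6.6
tool_pos: [0.4798, -0.0215, 0.0125]
orientation: [0.818, 0.575, 0.0, 0.0]
ft_force: [0.1, -0.7, 0.2]
finger_gap: 0.0239
gripper_force: 0.0

[ 0.48001283 -0.02160223  0.01265783]
W [402.7, 160.4] [354, 118, 93, 86, 4788] [0.5591 0.0079 0.022 ]
W [275.6, 158.1] [237, 120, 78, 78, 3955] [0.4996 0.0306 0.022 ]
Y [276.1, 18.3] [215, 0, 123, 38, 4581] [0.5227 0.0935 0.008 ]
```

View pics/m3.png

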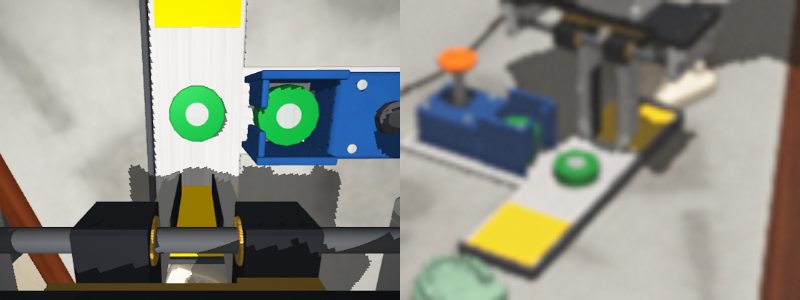

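The wrist view shows the disc at (276,158) straight ahead of the two fingertips, clear of kerb and magazine. Now I'll push gently in two stages.

```bash
python3 -m handwheel '[{"tx":0.005,"ty":0.014,"tz":0,"twist":0},{"tx":0.0094,"ty":0.026,"tz":0,"twist":0},{"tx":0.012,"ty":0.033,"tz":0,"twist":0},{"tx":0.0137,"ty":0.0375,"tz":0,"twist":0},{"tx":0.0154,"ty":0.042,"tz":0,"twist":0},{"tx":0.018,"ty":0.049,"tz":0,"twist":0},{"tx":0.0205,"ty":0.056,"tz":0,"twist":0},{"tx":0.023,"ty":0.063,"tz":0,"twist":0},{"tx":0.0257,"ty":0.0705,"tz":0,"twist":0},{"tx":0.0274,"ty":0.075,"tz":0,"twist":0}]' 0.49; echo
python3 - <<'E'
from h import *
s=snap('wrist','w4.png'); t=env.read_state()['tool_pos']; print(t)
for c,st in blobs(s,(45,120,60),(80,255,255),100): print('W',c,st,atz(s,*c,.022).round(4))
E
```

```text
time_s: 7.7
tool_pos: [0.5016, 0.0391, 0.0119]
orientation: [0.818, 0.575, 0.0, -0.0]
ft_force: [-0.4, -0.3, -0.1]
finger_gap: 0.0236
gripper_force: 0.1

[0.50174546 0.03957317 0.01189908]
W [275.0, 217.0] [238, 180, 75, 75, 3630] [0.5108 0.0629 0.022 ]
W [401.8, 275.7] [367, 268, 65, 28, 889] [0.5644 0.0084 0.022 ]
```

```bash
python3 -m handwheel '[{"tx":0.003,"ty":0.0083,"tz":0,"twist":0},{"tx":0.006,"ty":0.0166,"tz":0,"twist":0},{"tx":0.009,"ty":0.025,"tz":0,"twist":0},{"tx":0.012,"ty":0.033,"tz":0,"twist":0},{"tx":0.015,"ty":0.0415,"tz":0,"twist":0},{"tx":0.018,"ty":0.049,"tz":0,"twist":0},{"tx":0.02,"ty":0.055,"tz":0,"twist":0},{"tx":0.022,"ty":0.06,"tz":0,"twist":0},{"tx":0.023,"ty":0.063,"tz":0,"twist":0},{"tx":0.0235,"ty":0.065,"tz":0,"twist":0}]' 0.49; echo
python3 - <<'E'
from h import *
s=snap('wrist','w5.png'); t=env.read_state()['tool_pos']; print(t)
for c,st in blobs(s,(45,120,60),(80,255,255),100): print('W',c,st,atz(s,*c,.022).round(4))
for c,st in blobs(s,(26,180,150),(34,255,255)): print('Y',c,st,atz(s,*(np.array(st[:2])+np.array(st[2:4])/2),.008).round(4))
E
```

```text
time_s: 8.75
tool_pos: [0.5202, 0.0905, 0.0119]
orientation: [0.818, 0.575, -0.0, -0.0]
ft_force: [-0.2, -0.6, 0.0]
finger_gap: 0.0242
gripper_force: 0.1

[0.52020157 0.0907048  0.01186442]
W [275.1, 216.9] [238, 180, 75, 75, 3642] [0.5295 0.1144 0.022 ]
Y [276.4, 182.6] [221, 147, 111, 101, 6263] [0.5327 0.1211 0.008 ]
```

```bash
python3 -m handwheel '[{"tx":-0.006,"ty":-0.0165,"tz":0,"twist":0},{"tx":-0.013,"ty":-0.0355,"tz":0,"twist":0},{"tx":-0.013,"ty":-0.0355,"tz":0.03,"twist":0},{"tx":-0.013,"ty":-0.0355,"tz":0.09,"twist":0},{"tx":-0.013,"ty":-0.0355,"tz":0.15,"twist":0},{"tx":-0.013,"ty":-0.0355,"tz":0.15,"twist":0},{"tx":-0.013,"ty":-0.0355,"tz":0.15,"twist":0}]' 0.49; echo
python3 - <<'E'
from h import *
s=snap('wrist','w6.png'); a=snap('side','s6.png'); print(env.read_state()['tool_pos'])
for c,st in blobs(s,(45,120,60),(80,255,255),100): print('W',c,st,atz(s,*c,.022).round(4))
m=cv2.inRange(cv2.cvtColor(s['color'],cv2.COLOR_RGB2HSV),(26,180,150),(34,255,255)); n,L,st,c=cv2.connectedComponentsWithStats(m)
for i in range(1,n):
    if st[i][4]>150:
        p=np.argwhere(L==i)[:,::-1].astype(np.float32); r=cv2.minAreaRect(p); print('Y',r,atz(s,*r[0],.008).round(4))
cv2.imwrite('pics/m6.png',np.hstack([cv2.resize(s['color'],(400,300)),cv2.resize(a['color'][190:295,200:340],(400,300))])[:,:,::-1])
E
```

```text
time_s: 9.5
tool_pos: [0.5099, 0.0602, 0.1328]
orientation: [0.819, 0.574, 0.001, 0.001]
ft_force: [0.0, 0.1, -0.7]
finger_gap: 0.0243
gripper_force: 0.0

[0.50886669 0.06067106 0.13101041]
W [273.7, 145.5] [251, 123, 46, 47, 1361] [0.5288 0.1132 0.022 ]
W [343.4, 250.5] [323, 234, 42, 37, 1060] [0.5564 0.0028 0.022 ]
Y ((274.0, 139.5), (75.0, 68.0), 90.0) [0.5306 0.1174 0.008 ]
Y ((274.0, 306.9999694824219), (51.99999237060547, 19.999996185302734), -0.0) [ 0.4743 -0.0367  0.008 ]
```

View pics/m6.png

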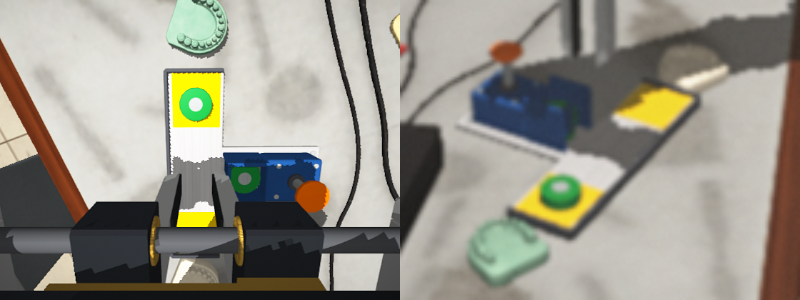

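The disc at (274,146) lies wholly on the left yellow bay, about 4 mm from its centre (274,140). The cap is up, the other discs are in the magazine and the gripper is clear, so I'm handing in.

```bash
python3 -c "
from station import env
print(env.finish_job())"
```

```text
the job is handed in; nothing more can be done
None
```

I pressed the plunger once and pushed the ejected disc onto the left yellow bay beside the green model, about 4 mm from its centre; the job was handed in at about 9.6 s, and no verdict came back.

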